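Set the gauge tweezers around a lock's tail pin

ROBOT

A 6-joint arm with a two-finger parallel gripper is mounted at the origin on the work surface. World frame = base frame: x ahead of the robot, y to its left, z up, the work surface at z = 0. Lengths are in m, angles in degrees, forces in N, time in s.
With the tool pointing down it reaches from about 0.25 to 0.725 m from the base axis. Payload 9.7 kg.
Tool frame: the origin (TCP) lies between the finger pads; the fingertips stand 19 mm ahead of it and the grasp point (between the pads) is the TCP; z points along the fingers, y is the line along which they close (so a half turn about z gives the same grasp; the last joint's range is limited). The gripper opens to 85 mm and grips with 20 to 120 N. Pads are 22 mm wide; open, the fingers measure 114 mm over their backs; the gripper's body (76 mm by 85 mm) begins 54 mm behind the grasp point. The pads swing forward as they close: fully open they stand 13 mm farther back than shut.
Start: joints at [75.573, 4.979, 10.078, 95.1, 0, 90], TCP at [0.137, 0.533, 0.25] pointing down, gripper open.
Joint ranges: [-179.16, 179.16], [-48.56, 103.87], [-65.8, 70.77], [-126.05, 130.52], [-82.76, 87.17], [-180, 180]. Speed limits (degrees/s): [127.2, 127.2, 147.25, 180, 180, 180].

INTERFACE

Orientations are given as [roll, pitch, yaw] about the fixed x, y, z axes, in that order (R = Rz(yaw) Ry(pitch) Rx(roll)).
In Python, from workcell import telemetry, camera, calibration, workorder gives the robot as it stands.
- The arm moves only by the tool play_rows, never from a script. Its argument "increments" is a list of rows, each a list of 3 entries, a list of its own where there are three numbers: the shift along the tool's x, y, z in mm, then the turn, a rotation vector about the tool's x, y, z in degrees, then the closure, from 0 (fully open) to 1 (shut). In form: [[[x, y, z], [ax, ay, az], jaw], ...]. A call has 1 to 20 rows; each row is the pose to reach, as a shift and turn from the pose commanded when the call began, along the tool's axes at that moment; what a row does not reach only later rows make up. A row lasts 1/10 s, in which the tool goes at most 50 mm and 8.59 degrees, less where a joint would pass 70% of its speed; a pose out of reach is approached as far as the arm can. A call with a gripper value outside its range is refused whole. The fingers move at their own pace and stop on an object; "grip_force" is the grip in N (left out, the last holds). Time passes only in rows, so rows that repeat a pose let the fingers close. It gives the time, the measured TCP pose, the force, the opening and the grip force at its end, in the units of the state.
- telemetry.get_obs(): the state, without advancing time (a new reading comes with each control period).
- camera(name): name is "side" or "top"; returns (picture, depth): 384x512x3 uint8, red, green, blue; 384x512 float32, m along the optical axis (not along the pixel's ray), 0 where there is no reading.
- calibration(name): a dict with "vertical_fov" (degrees; the focal length in pixels is half the picture's height over the tangent of half this angle, whatever the lens; pixels are square), "cx", "cy" (the principal point, pixels), "k1" (the pictures are not rectified: a ray, as slopes to the right and down, at radius r is drawn at 1 + k1 r^2 times it, then the intrinsics apply), "rvec" (rotation vector, rad) and "tvec" (3), from world to camera coordinates, as OpenCV has them. Camera axes: x right, y down, z forward; pixel columns grow to the right and rows downward; lengths in m; the calibration is good to about 2 mm. A picture is of the moment at which its call begins. calibration takes no time and is no camera call.
- workorder.job_done(): hands the job in; it is judged then, once.
The state is a dict: "time": time; "q": joint angles; "qd": joint speeds; "joint_efforts": joint torques, N m; "ee_pos": TCP position; "tcp_rot": TCP orientation; "wrist_force": force on the tool from outside, world axes, zero at the start; "torque": the same for the moment, N m; "opening": finger opening in m; "grasp_force": force on a finger pad.
Only numpy, scipy, OpenCV 4.12 (cv2) and the standard library are available. Lean on these libraries where they do the work, as an engineer would, in place of code of your own. Each camera call takes 0.05 s, during which the arm holds its last target. There are 200 camera calls.

TASK

Take the sprung gauge tweezers off their rest and squeeze them until the tips stand at the marked gap of 16 mm, with the upright tail pin of the clamped lock cylinder between the two tips, about half-way up the pin and touched by neither. Finish while holding the tweezers there in the air with the gap steady: do not put them down or let go. Do not knock the locks or push the other things on the bench about.

Things in the scene. Friction and masses are not known exactly. Their poses are not given: they have to be found in the camera images.
- tweezers: Loose sprung steel tweezers lying level on the rest, 206 mm long, about 80 g (balance point about 20 mm behind the grip): a spine block at the back (x -131 to -107 mm) and two arms side by side, 10 mm tall, spread by springs. Origin on the underside, midway between the dark grip faces; x points forward to the tips, y to the left arm, z up. Tip ends at x +75 mm; the last 25 mm are slim blades, 6 mm tall, 3.5 mm thick.
- tweezers_grip (a point): Centre of the grip, midway between the two dark ribbed grip faces (26 mm long, 14 mm tall, facing +y and -y), 5 mm above the tweezers' underside, 45 mm above the bench on the rest. Axes as the tweezers. Width over the faces: 42 mm free, 30 mm at the marked gap, where they are parallel; the tip gap changes 1.65 mm per mm of width. Springs push on each face with 4 N free, 12 N at the mark, where a grip holds them level.
- tweezers_tips (a point): Point midway between the two tip ends, 75 mm ahead of tweezers_grip along x, same height. Axes as the tweezers.
- gap_mark (a point): Black line on the thin aluminium scale strip that is fixed to the left arm and reaches out under the right arm, 30 mm ahead of the grip: when the right arm's outer side just meets the line, the tips stand at the marked gap (16 mm).
- tip_left (a point): Inner face of the left (+y) tip at its end, half-way up. The tip gap is the distance from here to tip_right: 36 mm when free, 16 mm at the mark.
- tip_right (a point): Inner face of the right (-y) tip at its end, half-way up.
- blade_left (a joint): Closing angle of each tweezer arm (both arms always move alike): 0 when free (tip gap 36 mm), 0.0527 rad at the marked gap of 16 mm, 0.090 rad at most (tips almost shut). Tip gap is about 36 mm minus 380 mm times this angle.
- rest: Fixed rest of the tweezers: black base plate 190 x 56 x 8 mm with two aluminium cross bars, tops 40 mm above the bench, 12 mm thick, centred 112 mm behind and 44 mm ahead of the origin along its x axis. Origin on the bench, below the grip of the tweezers to within some mm; the tweezers lie along its x axis.
- lock: Fixed clamp (steel base 70 x 56 x 10 mm, two blue jaws up to 36 mm) holding an upright brass lock cylinder, 30 mm across, top face 50 mm above the bench, from whose centre a steel tail pin stands up: 8 mm across, 26 mm tall (50 to 76 mm above the bench). Origin on the bench under the pin, z up. The pin may be straddled from any side.
- tail_mid (a point): Middle of the tail pin, on its axis, 63 mm above the bench.
- blank_lock: A like fixed clamp with a brass cylinder without a tail pin (flat top with a keyway slot, 50 mm high): not part of the job. Origin on the bench at its centre.
- key_a: Brass key blank, flat, 57 mm long, 22 mm wide, 4 mm thick: leave alone. Origin at its underside.
- key_b: Another brass key blank, same size: leave alone. Origin at its underside.
- pin_tin: Small round tin, 32 mm across, 16 mm high: leave alone. Origin at its underside.
- padlock: Brass padlock lying flat, body 50 x 45 x 22 mm with steel shackle: leave alone. Origin at its underside.
- screwdriver: Screwdriver with black handle, 180 mm long, lying: leave alone. Origin at its underside.
- jar: Small closed jar, 52 mm across, 55 mm high: leave alone. Origin at its underside.
- parts_tray: Grey open parts tray with dividers, 70 x 110 x 30 mm: leave alone. Origin at its underside.
Not all that is in view belongs to the job. What is shaped like the rest but white is not meant. Leave any red look-alike of the lock alone.

How it is judged:
By the outcome, as a careful person would: the job done as asked, in the order asked, and still so for the second after the job is handed in, while the arm keeps its last pose, push and grip.
It also fails if it takes over 42 s, if anything falls off the work surface, if the arm or the gripper's body presses on something with over 40 N, if the wrist force passes 120 N, or if a joint passes its speed limit or range.

## Working session

There is one attempt and no reset: what is moved stays moved. The work goes in short steps, Python scripts to look and compute and a tool call to move; the robot and the scene stay as the last step left them, time stands still between calls to the robot, and variables do not carry over. Pictures are saved under pics/ and viewed, at most 10 in all, crops included, and the job is handed in when it is done.

Besides the shell and the picture viewer there is one more tool, called after ">>>" as a command line: name --argument value ..., lists and objects as JSON in quotes. play_rows: Moves the arm, as the interface text tells. Its arguments: {"type":"object","properties":{"increments":{"type":"array"},"grip_force":{"type":"number"}},"required":["increments"]}

```bash
mkdir -p pics
cat > h.py <<'E'
import numpy as np, cv2
from workcell import telemetry, camera, calibration, workorder
def grab(n,f):
    im,d=camera(n); cv2.imwrite(f'pics/{f}.png',im[:,:,::-1]); np.save(f'pics/{f}.npy',d); return im,d
def cal(n):
    c=calibration(n); f=192/np.tan(np.radians(c['vertical_fov'])/2)
    K=np.array([[f,0,c['cx']],[0,f,c['cy']],[0,0,1]]); D=np.array([c['k1'],0,0,0.])
    return K,D,np.array(c['rvec'],float),np.array(c['tvec'],float)
def ray(n,uv):
    K,D,r,t=cal(n); R=cv2.Rodrigues(r)[0]
    s=cv2.undistortPoints(np.array(uv,float).reshape(-1,1,2),K,D)[:,0]
    return -R.T@t, np.c_[s,np.ones(len(s))]@R
def atz(n,uv,z):   # world points on plane z
    o,v=ray(n,uv); return o+v*((z-o[2])/v[:,2])[:,None]
def atd(n,uv,d):
    o,v=ray(n,uv); return o+v*np.array([d[int(round(b)),int(round(a))] for a,b in uv])[:,None]
def proj(n,P):
    K,D,r,t=cal(n); return cv2.projectPoints(np.array(P,float).reshape(-1,1,3),r,t,K,D)[0][:,0]
E
python3 - <<'E'
from h import *
for n in('top','side'):
    im,d=grab(n,n+'0'); print(n,calibration(n)); 
a=cv2.imread('pics/top0.png');cv2.imwrite('pics/top0b.png',cv2.resize(a,(800,600),interpolation=cv2.INTER_CUBIC))
a=cv2.imread('pics/side0.png');cv2.imwrite('pics/side0b.png',cv2.resize(a,(800,600),interpolation=cv2.INTER_CUBIC))
print(telemetry.get_obs())
E
```

```text
top {'vertical_fov': 43.33022059470676, 'cx': 255.7675971280812, 'cy': 186.61325537094567, 'k1': -0.10927500267849223, 'rvec': array([ 2.15326762, -2.10767375,  0.18266466]), 'tvec': array([0.00875289, 0.57157826, 1.09815759])}
side {'vertical_fov': 44.312658684710115, 'cx': 246.15978893731133, 'cy': 192.28732128836626, 'k1': 0.025681594431723274, 'rvec': array([ 0.47494909, -2.6079918 ,  1.39825586]), 'tvec': array([0.54861441, 0.16100599, 0.99103114])}
{'time': 0.1, 'q': array([ 7.55733417e+01,  5.00753251e+00,  1.00386648e+01,  9.50996707e+01,
       -1.53208899e-03,  8.99991029e+01]), 'qd': array([ 0.0420221 , -0.09428759,  0.15064434, -0.01397083, -0.06011515,
        0.00234321]), 'joint_efforts': array([-4.04603988e-04, -5.21558905e+01,  4.65655303e+01,  1.59728446e-02,
       -2.56035918e-05,  1.92879270e-05]), 'ee_pos': array([0.13698774, 0.53247478, 0.249655  ]), 'tcp_rot': array([-1.79931462e+02,  1.53101475e-03,  1.65574241e+02]), 'wrist_force': array([-0.2079931 ,  0.68321234, -0.80271571]), 'torque': array([ 0.01149016,  0.0143984 , -0.01281413]), 'grasp_force': 0.0, 'opening': 0.08566323537730444}
```

View pics/top0b.png

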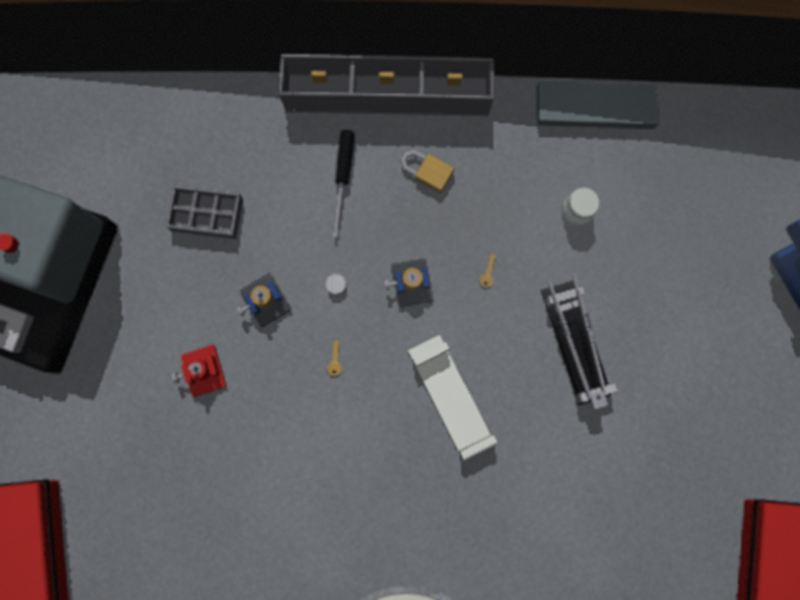

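View pics/side0b.png

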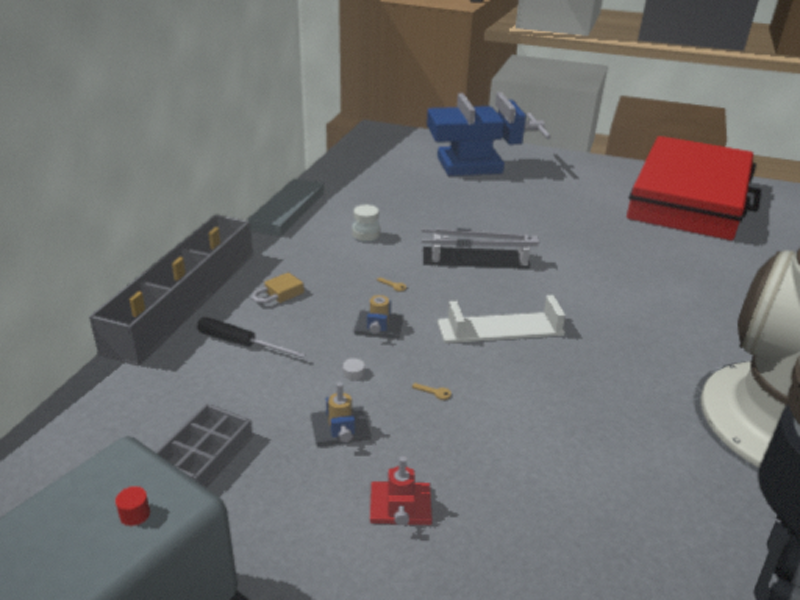

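The top view shows the tweezers on the black rest, with the spine at (597,397) and the tips toward (563,283). The lock with the tail pin is at (262,295), the blank lock at (412,278), and the red and white decoys are separate from these. I'll zoom in on the tweezers and the lock.

Run:
```python
from h import *
t=cv2.imread('pics/top0.png'); s=cv2.imread('pics/side0.png')
print(proj('top',[[0,0,0],[.137,.533,.25]]),proj('side',[[.137,.533,.25]]))
a=cv2.resize(t[170:270,335:405],(420,600),interpolation=cv2.INTER_CUBIC)   #x6
b=cv2.resize(t[165:215,145:195],(300,300),interpolation=cv2.INTER_CUBIC) #x6
c=cv2.resize(s[230:290,190:250],(300,300),interpolation=cv2.INTER_CUBIC) #x5
cv2.imwrite('pics/c1.png',np.hstack([a,np.vstack([b,c])]))
```

```text
[[259.50592662 430.73248359]
 [-14.3362027  384.86069778]] [[492.56665822 395.40555304]]
```

View pics/c1.png

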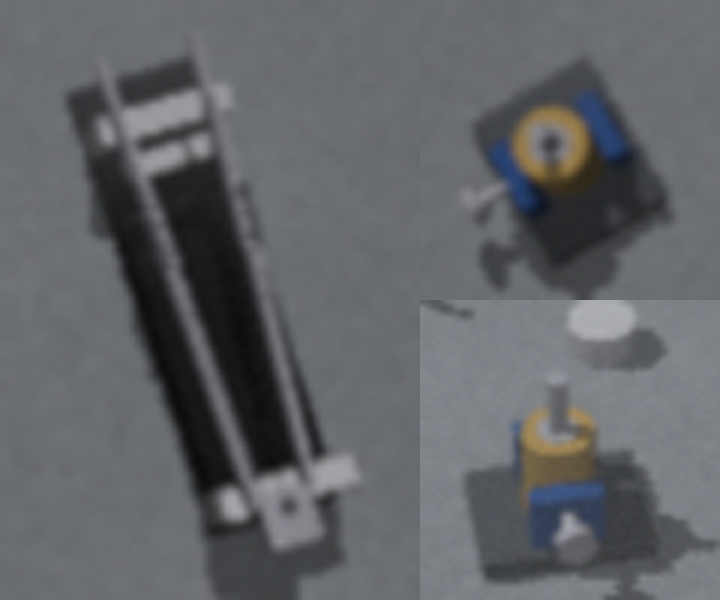

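The crop shows the tip ends at (103,58) and (197,38), the spine back end at (300,545), and the grip pads halfway along. The pin top is at about (550,145) in the top camera inset. In the side inset the pin runs from (558,378) to (558,430).

Run:
```python
from h import *
f=lambda x,y,k,ox,oy:((x+.5)/k-.5+ox,(y+.5)/k-.5+oy)
d=np.load('pics/top0.npy')
tips=atz('top',[f(103,58,6,335,170),f(197,38,6,335,170)],.048); sp=atz('top',[f(300,545,6,335,170)],.050)[0]
tm=tips.mean(0); v=(tm-sp)[:2]; L=np.linalg.norm(v); u=v/L
print('tips',tips,'spine',sp,'L',L,'yaw',np.degrees(np.arctan2(u[1],u[0])))
print('grip from tips',tm[:2]-.075*u,'from spine',sp[:2]+.131*u)
print('pads(top view)',atz('top',[f(165,255,6,335,170),f(250,215,6,335,170)],.052))
print('lock top',atz('top',[f(130,145,6,145,165)],.050),atz('top',[f(128,142,6,145,165)],.076))
o1,v1=ray('top',[f(129,143,6,145,165)]);o2,v2=ray('side',[f(138,80,5,190,230)])
print('side pin at y? top z=.076:',atz('side',[f(138,78,5,190,230)],.076),'base',atz('side',[f(137,130,5,190,230)],.050))
A=np.c_[v1[0],-v2[0]];k=np.linalg.lstsq(A,o2-o1,rcond=None)[0];print(o1+k[0]*v1[0],o2+k[1]*v2[0])
```

```text
tips [[ 0.59432501 -0.20839073  0.048     ]
 [ 0.60331798 -0.24647328  0.048     ]] spine [ 0.40266103 -0.28357698  0.05      ] L 0.20403721326599913 yaw 15.972161729485379
grip from tips [ 0.52671683 -0.24806977] from spine [ 0.52860384 -0.24752967]
pads(top view) [[ 0.51516911 -0.23126128  0.052     ]
 [ 0.53170923 -0.26544554  0.052     ]]
lock top [[0.56143255 0.23388174 0.05      ]] [[0.55828827 0.22973956 0.076     ]]
side pin at y? top z=.076: [[0.56041159 0.23430629 0.076     ]] base [[0.56074568 0.23533532 0.05      ]]
[0.55869327 0.23024023 0.07125336] [0.5618636  0.23099709 0.07192606]
```

```bash
cat >> h.py <<'E'
from scipy.spatial.transform import Rotation as Ro
def plan(pos,yaw):
    o=telemetry.get_obs(); R=Ro.from_euler('xyz',o['tcp_rot'],degrees=True)
    T=Ro.from_euler('xyz',[180,0,yaw],degrees=True)
    print('shift mm',np.round(R.inv().apply(np.array(pos)-o['ee_pos'])*1000,1),'rotvec deg',np.round(np.degrees((R.inv()*T).as_rotvec()),2))
E
python3 - <<'E'
from h import *
plan([.5277,-.2478,.15],196)
E
```

```text
shift mm [-572.8 -658.2  100.5] rotvec deg [-7.000e-02 -2.000e-02 -3.043e+01]
```

>>> play_rows --increments '[[[-573,-658,100],[0,0,-30.43],0],[[-573,-658,100],[0,0,-30.43],0],[[-573,-658,100],[0,0,-30.43],0],[[-573,-658,100],[0,0,-30.43],0],[[-573,-658,100],[0,0,-30.43],0],[[-573,-658,100],[0,0,-30.43],0],[[-573,-658,100],[0,0,-30.43],0],[[-573,-658,100],[0,0,-30.43],0],[[-573,-658,100],[0,0,-30.43],0],[[-573,-658,100],[0,0,-30.43],0],[[-573,-658,100],[0,0,-30.43],0],[[-573,-658,100],[0,0,-30.43],0],[[-573,-658,100],[0,0,-30.43],0],[[-573,-658,100],[0,0,-30.43],0],[[-573,-658,100],[0,0,-30.43],0],[[-573,-658,100],[0,0,-30.43],0],[[-573,-658,100],[0,0,-30.43],0],[[-573,-658,100],[0,0,-30.43],0],[[-573,-658,100],[0,0,-30.43],0],[[-573,-658,100],[0,0,-30.43],0]]' --grip_force 30

```text
time: 2.1
ee_pos: [0.5276, -0.2477, 0.1493]
tcp_rot: [179.9, -0.1, -164.1]
wrist_force: [0.2, 0.6, -0.3]
opening: 0.0856
grasp_force: 0.0
```

Run:
```python
from h import *
im,d=grab('side','s1'); a=cv2.imread('pics/s1.png')[90:180,250:360]
a=cv2.resize(a,(770,630),interpolation=cv2.INTER_CUBIC)[:600]
cv2.imwrite('pics/s1c.png',a)
u=np.array([np.cos(np.radians(16)),np.sin(np.radians(16)),0]);n=np.array([-u[1],u[0],0]);g=np.array([.5277,-.2478,.045])
for k in(-13,13):print((proj('side',[g+u*k/1000+n*.021])[0]+.5-[250,90])*7)
print('tipL',(proj('side',[g+u*.075+n*.02])[0]+.5-[250,90])*7, 'spine',(proj('side',[g-u*.131+n*.006])[0]+.5-[250,90])*7)
```

```text
[361.49557005 459.11867679]
[294.59415753 455.60896759]
tipL [135.70141475 446.00335197] spine [663.065724   456.18626103]
```

View pics/s1c.png

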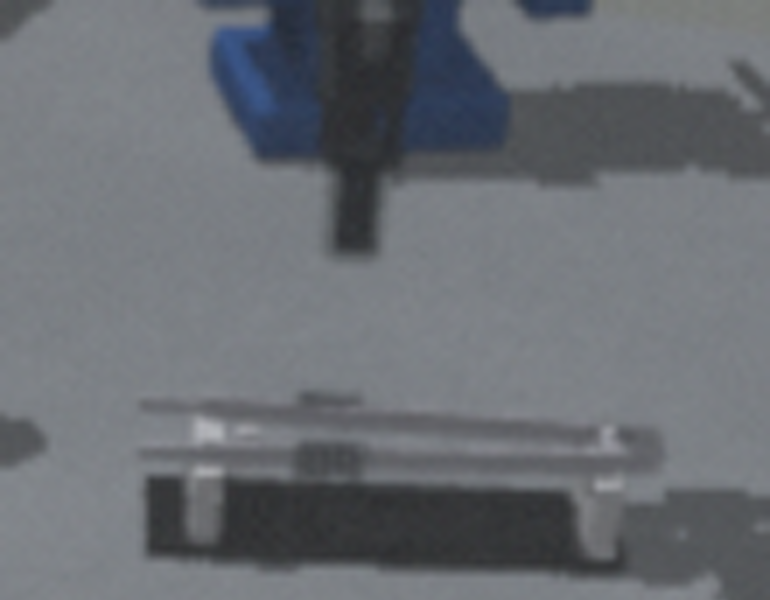

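>>> play_rows --increments '[[[0,0,40],[0,0,0],0.2],[[0,0,80],[0,0,0],0.3],[[0,0,105],[0,0,0],0.3],[[0,0,105],[0,0,0],0.45],[[0,0,105],[0,0,0],0.45],[[0,0,105],[0,0,0],0.45],[[0,0,105],[0,0,0],0.45]]'

```text
time: 2.85
ee_pos: [0.529, -0.2476, 0.0475]
tcp_rot: [-179.9, 0.1, -164.0]
wrist_force: [0.4, -0.2, -0.3]
opening: 0.047
grasp_force: 0.0
```

>>> play_rows --increments '[[[0,0,0],[0,0,0],0.5],[[0,0,0],[0,0,0],0.5],[[0,0,0],[0,0,0],0.5]]'

```text
time: 3.15
ee_pos: [0.5289, -0.2477, 0.0472]
tcp_rot: [-179.9, 0.1, -164.0]
wrist_force: [-1.1, 1.3, 6.1]
opening: 0.0428
grasp_force: 5.8
```

>>> play_rows --increments '[[[0,0,-0.5],[0,0,0],0.55],[[0,0,-0.5],[0,0,0],0.55],[[0,0,-1],[0,0,0],0.6],[[0,0,-1],[0,0,0],0.6],[[0,0,-1.5],[0,0,0],0.64],[[0,0,-1.5],[0,0,0],0.64],[[0,0,-1.5],[0,0,0],0.64],[[0,0,-1.5],[0,0,0],0.64]]'

```text
time: 3.95
ee_pos: [0.5293, -0.2478, 0.0486]
tcp_rot: [-179.9, 0.2, -164.0]
wrist_force: [1.6, -0.0, 7.9]
opening: 0.0307
grasp_force: 11.3
```

>>> play_rows --increments '[[[0,0,-1.5],[0,0,0],0.65],[[0,0,-2],[0,0,0],0.65],[[0,0,-5],[0,0,0],0.65],[[0,0,-15],[0,0,0],0.65],[[0,0,-35],[0,0,0],0.65],[[0,0,-65],[0,0,0],0.65],[[0,0,-90],[0,0,0],0.65],[[0,0,-100],[0,0,0],0.65],[[0,0,-100],[0,0,0],0.65],[[0,0,-100],[0,0,0],0.65]]'

```text
time: 4.95
ee_pos: [0.5278, -0.2472, 0.1458]
tcp_rot: [180.0, -0.0, -164.0]
wrist_force: [-1.1, -0.1, -1.1]
opening: 0.0307
grasp_force: 11.3
```

Run:
```python
from h import *
o=telemetry.get_obs();print(o['ee_pos'],o['tcp_rot'],o['opening'],o['grasp_force'],o['wrist_force'])
for n,(x0,y0) in(('side',(235,60)),('top',(330,160))):
    grab(n,n+'2'); a=cv2.imread(f'pics/{n}2.png')[y0:y0+100,x0:x0+ (120 if n=='side' else 80)]
    cv2.imwrite(f'pics/{n}2c.png',cv2.resize(a,None,fx=6,fy=6,interpolation=cv2.INTER_CUBIC)); 
a=cv2.resize(cv2.imread('pics/side2c.png'),(480,400));b=cv2.resize(cv2.imread('pics/top2c.png'),(320,400))
cv2.imwrite('pics/v2.png',np.hstack([a,b]))
u=np.array([np.cos(np.radians(16)),np.sin(np.radians(16)),0]);g=o['ee_pos']
print('side tips level pred',(proj('side',[g+u*.075,g-u*.131])+.5-[235,60])*4)
plan([.5605-.12*np.cos(np.radians(30)),.234-.12*np.sin(np.radians(30)),.15],210)
```

```text
[ 0.52775458 -0.24724534  0.14576017] [ 1.79956409e+02 -4.86005176e-02 -1.63998470e+02] 0.030744500245914595 11.277403235435486 [-1.11965855 -0.05310753 -1.07630597]
side tips level pred [[145.52574243 227.25002199]
 [458.99562304 242.37481938]]
shift mm [-47.9 424.3  -4.3] rotvec deg [  0.1   -0.09 -14.  ]
```

View pics/v2.png

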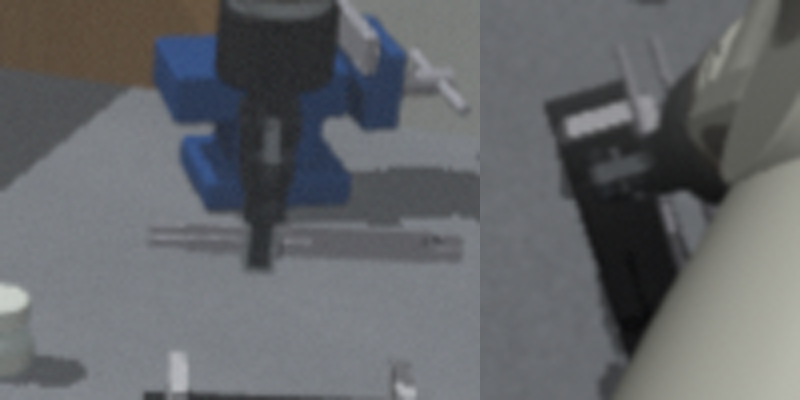

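The tweezers are held level, with the tips at (150,237) and clear of the rest. I'll carry them over the pin, still well above it.

>>> play_rows --increments '[[[-3,12,0],[0,0,0],0.66],[[-8,38,0],[0,0,-1],0.66],[[-14,68,-1],[0,0,-2],0.66],[[-21,100,-1],[0,0,-3],0.66],[[-28,132,-2],[0,0,-4],0.66],[[-35,165,-2],[0,0,-5],0.66],[[-42,198,-2],[0,0,-6],0.66],[[-49,231,-2],[0,0,-7],0.66],[[-56,264,-3],[0,0,-8],0.66],[[-63,297,-3],[0,0,-9],0.66],[[-70,330,-3],[0,0,-10],0.66],[[-76,362,-4],[0,0,-11],0.66],[[-82,390,-4],[0,0,-12],0.66],[[-87,414,-4],[0,0,-13],0.66],[[-90,429,-4],[0,0,-14],0.66],[[-92,435,-4],[0,0,-14],0.66],[[-92,435,-4],[0,0,-14],0.66],[[-92,435,-4],[0,0,-14],0.66],[[-92,435,-4],[0,0,-14],0.66]]'

```text
time: 6.95
ee_pos: [0.4966, 0.1953, 0.1508]
tcp_rot: [-180.0, -0.0, -150.1]
wrist_force: [0.5, -0.3, -0.8]
opening: 0.0292
grasp_force: 12.2
```

Run:
```python
from h import *
o=telemetry.get_obs();print(o['time'],o['ee_pos'],o['tcp_rot'],o['opening'],o['grasp_force'],o['wrist_force'])
P=[]
for n in('side','top'):
    grab(n,n+'3')
y=np.radians(o['tcp_rot'][2]+180);u=np.array([np.cos(y),np.sin(y),0]);g=o['ee_pos']-[0,0,.004]
for n in('side','top'):print(n,proj(n,[g+u*.075,g,[.5605,.234,.076],[.5605,.234,.05]]))
```

```text
6.95 [0.49664514 0.19528367 0.15076948] [-1.79992723e+02 -8.91535425e-03 -1.50070601e+02] 0.029237242320593108 12.19788059592247 [ 0.54011007 -0.33829267 -0.76226308]
side [[216.46218908 215.36917403]
 [255.9222757  211.95413311]
 [217.21945886 245.09387794]
 [217.37856027 255.20925407]]
top [[158.75516951 181.25130627]
 [174.29257607 211.21976835]
 [164.15171212 187.27437759]
 [166.18008418 189.13518959]]
```

Run:
```python
from h import *
a=cv2.resize(cv2.imread('pics/side3.png')[185:275,190:255],(390,540),interpolation=cv2.INTER_CUBIC)  #x6
b=cv2.resize(cv2.imread('pics/top3.png')[160:220,140:185],(405,540),interpolation=cv2.INTER_CUBIC)  #x9
cv2.imwrite('pics/v3.png',np.hstack([a,b]))
```

```text
(no output)
```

View pics/v3.png

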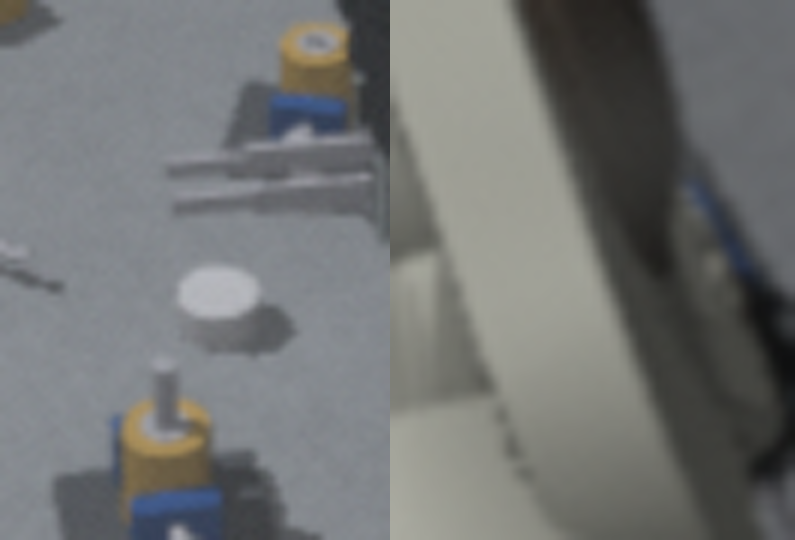

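The side view shows the blade tips at (168,170) and (175,209) in the crop and the pin top at (165,365). The arm hides the pin from the top camera. I'll check the side camera's direction so the tweezers can point toward it, which makes the lateral clearance directly visible.

Run:
```python
from h import *
o,v=ray('side',[(217.3,250)]); print('cam',o,'az from pin',np.degrees(np.arctan2(o[1]-.2345,o[0]-.561)),v/np.linalg.norm(v))
d=np.load('pics/side3.npy'); print(np.round(d[246:255,214:222],3)); print(np.round(d[215:224,217:227],3))
print(atd('side',[(217,248),(217,250),(217,252)],d))
```

```text
cam [0.27884221 0.88200998 0.67331185] az from pin 113.54556016277793 [[ 0.30176641 -0.69429115 -0.65337342]]
[[1.036 1.034 0.92  0.918 0.916 0.921 1.037 1.033]
 [1.033 1.033 0.916 0.918 0.916 0.917 1.031 1.033]
 [1.029 1.029 0.918 0.92  0.917 0.92  1.03  1.027]
 [1.027 1.027 0.919 0.919 0.923 0.923 1.026 1.026]
 [1.023 1.019 0.921 0.918 0.921 0.924 1.024 1.025]
 [1.02  1.02  0.923 0.922 0.923 0.924 1.02  1.017]
 [0.942 0.943 0.922 0.924 0.926 0.923 0.944 0.944]
 [0.939 0.938 0.927 0.925 0.923 0.927 0.937 0.939]
 [0.936 0.936 0.929 0.924 0.924 0.929 0.936 0.935]]
[[1.133 1.126 1.129 1.132 1.127 1.131 1.128 1.13  1.128 1.13 ]
 [1.125 1.119 1.122 1.123 1.127 1.125 1.126 1.127 1.125 1.124]
 [1.125 1.121 0.874 0.872 0.873 0.875 0.875 0.875 0.871 0.875]
 [1.121 1.117 0.866 0.869 0.873 0.873 0.871 0.872 0.873 0.873]
 [1.115 1.118 0.87  0.874 0.872 0.873 0.876 0.875 0.874 0.874]
 [1.107 1.114 0.873 0.874 0.876 0.871 0.874 0.874 0.877 0.877]
 [1.111 1.109 1.113 1.112 1.11  1.112 1.11  1.11  1.107 1.109]
 [1.109 1.109 1.106 1.104 1.102 1.105 1.108 1.108 1.107 1.105]
 [1.101 1.103 1.106 1.102 1.106 1.103 1.104 1.105 1.104 1.106]]
[[0.5603433  0.2356549  0.06998071]
 [0.55900602 0.2388824  0.06788667]
 [0.56015322 0.23640736 0.06039866]]
```

Run:
```python
from h import *
d=np.load('pics/side3.npy'); px=[(x,y) for y in range(246,252) for x in range(216,220)]
P=atd('side',px,d).mean(0); print('pin',P, P+[.0031*.399,-.0031*.917,0])
plan([.5861,.1654,.13],290)
```

```text
pin [0.55927838 0.23569868 0.06906636] [0.56051528 0.23285598 0.06906636]
shift mm [-62.5 -70.6  20.8] rotvec deg [-1.000e-02 -0.000e+00 -8.007e+01]
```

>>> play_rows --increments '[[[-3,-3,1],[0,0,-4],0.655],[[-9,-10,3],[0,0,-11],0.655],[[-15,-17,5],[0,0,-19],0.655],[[-21,-24,7],[0,0,-27],0.655],[[-27,-31,9],[0,0,-35],0.655],[[-33,-38,11],[0,0,-43],0.655],[[-40,-45,13],[0,0,-51],0.655],[[-46,-52,15],[0,0,-59],0.655],[[-52,-59,17],[0,0,-67],0.655],[[-58,-65,19],[0,0,-74],0.655],[[-61,-69,20],[0,0,-78],0.655],[[-62.5,-70.6,20.8],[0,0,-80],0.655],[[-62.5,-70.6,20.8],[0,0,-80],0.655],[[-62.5,-70.6,20.8],[0,0,-80],0.655],[[-62.5,-70.6,20.8],[0,0,-80],0.655]]'

```text
time: 8.55
ee_pos: [0.5859, 0.1661, 0.1301]
tcp_rot: [-180.0, -0.0, -70.1]
wrist_force: [-0.4, 0.1, -0.8]
opening: 0.0298
grasp_force: 12.0
```

Run:
```python
from h import *
o=telemetry.get_obs();print(o['time'],o['ee_pos'],o['tcp_rot'],o['opening'],o['grasp_force'],o['wrist_force'],o['q'])
grab('side','side4')
a=cv2.resize(cv2.imread('pics/side4.png')[195:270,185:255],(560,600),interpolation=cv2.INTER_CUBIC)  #x8
cv2.imwrite('pics/v4.png',a)
y=np.radians(o['tcp_rot'][2]+180);u=np.array([np.cos(y),np.sin(y),0]);g=o['ee_pos']-[0,0,.004]
print((proj('side',[g+u*.0735,g])+.5-[185,195])*8)
```

```text
8.55 [0.58590023 0.1661077  0.13013444] [-1.79992608e+02 -1.40594879e-03 -7.00605856e+01] 0.02981181851072976 11.959819346666336 [-0.43370166  0.10676074 -0.84084247] [ 1.58288653e+01  1.23354193e+01  5.05161157e+00  8.27087186e+01
 -8.72473668e-04 -9.41105493e+01]
[[255.86625578 243.95815955]
 [271.34364299  64.66029219]]
```

View pics/v4.png

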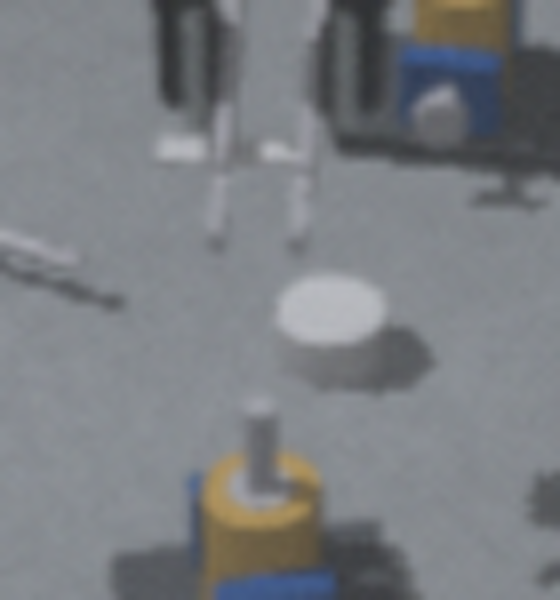

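The tips are at (216,243) and (297,240), symmetric and level, and match the prediction to about 1 px. The pin axis is at x≈262, with its top at y≈402. Next I'll compute the lateral fit and the descent.

Run:
```python
from h import *
from scipy.optimize import least_squares
print((proj('side',[[.5605,.234,.076],[.5605,.234,.063],[.5605,.234,.050]])+.5-[185,195])*8)
d=np.load('pics/side4.npy')
px=[(x,y) for y in range(246,252) for x in range(216,220)]
P=atd('side',px,d).mean(0);print('pin depth-based',P+[.0031*.399,-.0031*.917,0])
# pixel-measured tips with tip depth
tp=[(216/8-.5+185,240/8-.5+195),(297/8-.5+185,237/8-.5+195)]
for a,b in tp: print(np.round(d[int(b)-2:int(b)+3,int(a)-2:int(a)+4],3))
u=np.array([np.cos(np.radians(109.94)),np.sin(np.radians(109.94)),0])
plan(np.r_[(np.array([.5605,.2337,0])-u*.0705)[:2],.085],289.94)
```

```text
[[261.75567088 404.7510235 ]
 [262.39769073 445.52491731]
 [263.02848216 485.67403257]]
pin depth-based [0.56041899 0.23308154 0.06927782]
[[1.101 1.105 1.109 0.896 0.898 1.103]
 [1.102 1.099 0.891 0.893 0.9   1.101]
 [1.098 1.1   0.889 0.89  0.898 1.096]
 [1.098 1.097 0.889 0.889 1.099 1.093]
 [1.091 1.092 0.89  0.89  1.095 1.092]]
[[1.106 1.106 1.106 0.896 0.894 1.106]
 [1.105 1.103 1.1   0.891 0.893 1.102]
 [1.102 1.098 1.101 0.892 0.89  1.1  ]
 [1.094 1.094 1.097 0.892 0.893 1.096]
 [1.092 1.095 1.093 0.892 0.893 1.096]]
shift mm [-1.6  0.8 45.1] rotvec deg [-0.01  0.    0.01]
```

>>> play_rows --increments '[[[-1,0.5,10],[0,0,0],0.655],[[-1.6,0.8,22],[0,0,0],0.655],[[-1.6,0.8,32],[0,0,0],0.655],[[-1.6,0.8,38],[0,0,0],0.655],[[-1.6,0.8,40],[0,0,0],0.655],[[-1.6,0.8,40],[0,0,0],0.655],[[-1.6,0.8,40],[0,0,0],0.655],[[-1.6,0.8,40],[0,0,0],0.655]]'

```text
time: 9.4
ee_pos: [0.5849, 0.1675, 0.0905]
tcp_rot: [-180.0, -0.0, -70.0]
wrist_force: [-0.5, 0.1, -1.3]
opening: 0.0294
grasp_force: 12.0
```

Run:
```python
from h import *
o=telemetry.get_obs();print(o['time'],o['ee_pos'],o['tcp_rot'],o['opening'],o['grasp_force'],o['wrist_force'])
grab('side','side5')
a=cv2.resize(cv2.imread('pics/side5.png')[205:265,190:245],(550,600),interpolation=cv2.INTER_CUBIC)  #x10
cv2.imwrite('pics/v5.png',a)
y=np.radians(o['tcp_rot'][2]+180);u=np.array([np.cos(y),np.sin(y),0]);g=o['ee_pos']-[0,0,.0035]
print((proj('side',[g+u*.0735,[.5605,.2337,.076],g+u*.0705])+.5-[190,205])*10)
plan(np.r_[(np.array([.5605,.2337,0])-u*.0705)[:2],.066],289.94)
```

```text
9.4 [0.58493195 0.16754938 0.0905383 ] [-1.79951980e+02 -4.65813334e-03 -6.99989534e+01] 0.02943385542872927 11.9545117020607 [-0.47684885  0.09703068 -1.26743613]
[[274.59623595 371.01274093]
 [277.79578762 405.00559125]
 [275.39123209 361.02098098]]
shift mm [-0.   0.4 24.5] rotvec deg [-0.05 -0.01  0.06]
```

View pics/v5.png

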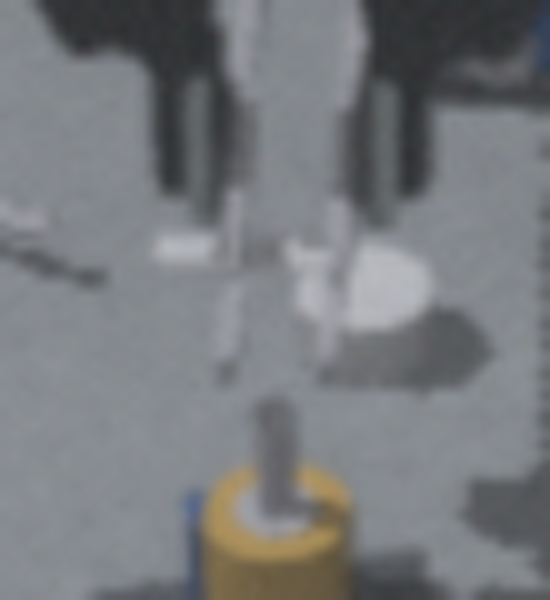

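The tips straddle the pin line: tip midpoint x≈276.5 against the pin at 277. Now lowering around the pin.

>>> play_rows --increments '[[[0,0.2,6],[0,0,0],0.655],[[0,0.3,12],[0,0,0],0.655],[[0,0.3,18],[0,0,0],0.655],[[0,0.3,22],[0,0,0],0.655],[[0,0.3,24.5],[0,0,0],0.655],[[0,0.3,24.5],[0,0,0],0.655],[[0,0.3,24.5],[0,0,0],0.655],[[0,0.3,24.5],[0,0,0],0.655],[[0,0.3,24.5],[0,0,0],0.655]]'

```text
time: 10.35
ee_pos: [0.5845, 0.1674, 0.0658]
tcp_rot: [-180.0, -0.0, -70.0]
wrist_force: [-0.0, 0.6, -0.3]
opening: 0.0295
grasp_force: 12.0
```

Run:
```python
from h import *
for i in range(6):
    im,d=camera('side'); o=telemetry.get_obs();print(o['time'],o['ee_pos'].round(4),o['opening'].__round__(5),round(o['grasp_force'],2),o['wrist_force'].round(2))
grab('side','side6')
a=cv2.resize(cv2.imread('pics/side6.png')[205:265,190:245],(550,600),interpolation=cv2.INTER_CUBIC)
cv2.imwrite('pics/v6.png',a)
d=np.load('pics/side6.npy'); print(np.round(d[240:256,208:228],3)[:, :])
```

```text
10.4 [0.5845 0.1674 0.0657] 0.02939 11.95 [ 0.86 -0.41 -1.37]
10.45 [0.5845 0.1674 0.0657] 0.02976 11.95 [-0.48  0.22 -1.  ]
10.5 [0.5845 0.1674 0.0656] 0.02966 11.95 [ 0.36 -0.88 -0.36]
10.55 [0.5844 0.1674 0.0656] 0.02939 11.95 [ 0.36 -0.77 -0.39]
10.6 [0.5844 0.1674 0.0656] 0.02938 11.95 [ 0.11  0.07 -1.51]
10.65 [0.5844 0.1674 0.0655] 0.02968 11.95 [ 0.58 -0.09 -0.45]
[[0.96  0.963 0.965 0.966 0.963 0.947 0.945 0.961 0.965 0.963 0.964 0.962
  0.965 0.965 0.964 0.948 0.947 0.961 1.038 1.038]
 [0.965 0.963 0.964 0.964 0.961 0.945 0.946 0.963 0.962 0.962 0.964 0.961
  0.961 0.961 0.963 0.943 0.947 0.961 1.04  1.04 ]
 [1.042 1.047 1.046 1.047 1.045 0.945 0.94  1.048 1.046 1.044 1.047 1.045
  1.045 1.048 1.045 0.942 0.946 1.045 1.044 1.037]
 [1.044 1.042 1.041 1.04  1.041 0.941 0.944 1.04  1.046 1.046 1.044 1.045
  1.042 1.045 1.042 0.943 0.945 1.045 1.044 1.043]
 [1.037 1.039 1.043 1.04  1.039 0.939 0.94  1.039 1.039 1.04  1.034 1.039
  1.04  1.042 1.041 0.942 0.94  1.04  1.041 1.043]
 [1.036 1.037 1.04  1.034 1.04  0.937 0.939 1.04  0.923 0.919 0.922 0.92
  1.038 1.039 1.037 0.94  0
[... 574 characters left out ...]
0.919 0.918 0.923 0.922
  1.023 1.022 0.924 0.922 1.026 1.025 1.023 1.022]
 [1.018 1.016 1.019 1.019 1.021 0.923 0.931 1.02  0.92  0.921 0.92  0.921
  1.023 1.022 0.924 0.924 1.021 1.02  1.019 1.023]
 [1.018 1.015 1.02  1.016 1.018 0.926 0.941 0.943 0.923 0.92  0.926 0.927
  0.945 0.941 0.923 0.925 1.018 1.017 1.016 1.018]
 [1.017 1.012 1.015 1.014 0.938 0.927 0.94  0.942 0.927 0.924 0.927 0.928
  0.938 0.939 0.928 0.927 1.015 1.016 1.014 1.016]
 [1.008 1.011 0.958 0.936 0.936 0.937 0.933 0.939 0.927 0.926 0.924 0.929
  0.935 0.936 0.937 0.939 0.938 1.011 1.013 1.01 ]
 [1.009 0.957 0.953 0.933 0.933 0.935 0.937 0.933 0.926 0.926 0.926 0.929
  0.935 0.932 0.933 0.937 0.937 1.011 1.012 1.008]]
```

View pics/v6.png

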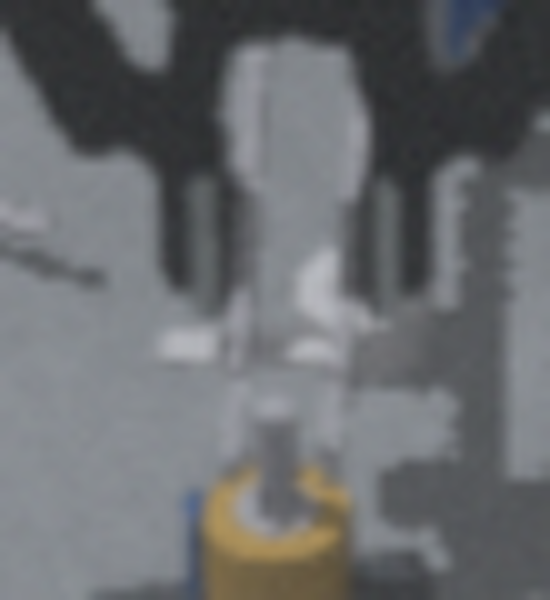

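The pin stands centred between the two blades: tips near x≈232 and 328, pin at 277. The mean opening is 29.5 mm, so I'll relax it slightly to 30 mm.

>>> play_rows --increments '[[[0,0,-0.5],[0,0,0],0.65],[[0,0,-0.5],[0,0,0],0.65],[[0,0,-0.5],[0,0,0],0.65],[[0,0,-0.5],[0,0,0],0.65],[[0,0,-0.5],[0,0,0],0.65],[[0,0,-0.5],[0,0,0],0.65]]'

```text
time: 11.3
ee_pos: [0.5844, 0.1674, 0.066]
tcp_rot: [-180.0, -0.0, -70.0]
wrist_force: [-0.6, -0.1, -1.0]
opening: 0.03
grasp_force: 11.5
```

Run:
```python
from h import *
O=[];S=[]
for i in range(12):
    im,d=camera('side'); o=telemetry.get_obs();O.append(o['opening']);S.append(im.astype(float))
    if i%4==3:print(o['time'],o['ee_pos'].round(4),round(o['grasp_force'],2),o['wrist_force'].round(2))
print(np.mean(O),np.std(O))
im=np.mean(S,0); np.save('pics/avg7.npy',im)
c=im[225:256,202:234]; c=np.clip((c-c.min())/(c.max()-c.min())*255,0,255).astype(np.uint8)
cv2.imwrite('pics/v7.png',cv2.resize(c[:,:,::-1],None,fx=18,fy=18,interpolation=cv2.INTER_CUBIC))
```

```text
11.5 [0.5844 0.1674 0.066 ] 11.48 [-0.6   0.21 -1.46]
11.7 [0.5844 0.1674 0.066 ] 11.48 [-0.96 -0.89 -0.74]
11.9 [0.5844 0.1674 0.066 ] 11.48 [-0.11 -1.15 -0.23]
0.030070353253152073 0.00019634263593459232
```

View pics/v7.png

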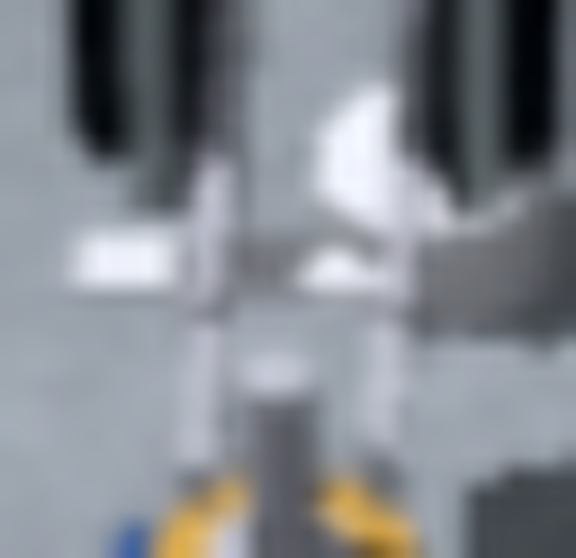

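The right arm's outer side (x≈195) sits right at the dark line next to the strip (x≈185). The pin (x≈280) is clear between the blades at 196 and 380. The opening is a steady 30.07 mm, so I'm handing in.

```bash
python3 -c "
from workcell import workorder; print(workorder.job_done())"
```

```text
the job is handed in; nothing more can be done
None
```

I handed the job in at about 12 s, with the tweezers held steady in the air, the tail pin between the tips about half-way up and touching neither, and the grip reading 30.07 mm, which puts the tip gap at about 16 mm.

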